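# Walk the die block round against the angle plate

### The arm

A 6-joint arm with a two-finger parallel gripper is mounted at the origin on the work surface. World frame = base frame: x ahead of the robot, y to its left, z up, the work surface at z = 0. Lengths are in m, angles in rad, forces in N, time in s.
With the tool pointing down it reaches from about 0.3 to 1 m from the base axis. Payload 5.1 kg.
Tool frame: the origin (TCP) lies between the finger pads; the fingertips stand 25 mm ahead of it and the grasp point (between the pads) lies 6 mm ahead of it; z points along the fingers, y is the line along which they close (so a half turn about z gives the same grasp; the last joint's range is limited). The gripper opens to 95 mm and grips with 3 to 60 N. Pads are 20 mm wide; open, the fingers measure 119 mm over their backs; the gripper's body (75 mm by 180 mm) begins 59 mm behind the grasp point.
Start: joints at [-1.399, 0.124, 1.65, -0, 1.367, -0.083], TCP at [0.164, -0.629, 0.24] pointing down, gripper open.
Joint ranges: [-2.61, 2.61], [-1.02, 2.33], [0.03, 2.71], [-1.35, 4.49], [0.32, 2.68], [-2.91, 2.91]. Speed limits (rad/s): [2.57, 2.57, 3.14, 3.14, 3.14, 3.14].

### API

Orientations are given as a 3x3 rotation matrix whose columns are the frame's x, y, z axes.
In Python, from plant import telemetry, viewer, job gives the robot as it stands.
- The arm moves only by the tool jog_arm, never from a script. Its argument "plan" is a list of rows, each a list of 7 numbers: the closure, from 0 (fully open) to 1 (shut), then the shift along the world's x, y, z in m, then the turn, a rotation vector about the world's x, y, z in rad. A call has 1 to 20 rows; each row shifts and turns the commanded pose from where the row before left it; what a row does not reach is not made up. A row lasts 1/10 s, in which the tool goes at most 50 mm and 8.59 degrees, less where a joint would pass 70% of its speed; a pose out of reach is approached as far as the arm can. A call is refused whole if a number of a shift passes 0.05 or a number of a turn 0.15, either way. A call with a gripper value outside its range is refused whole. The fingers move at their own pace and stop on an object; "force" is the grip in N (left out, the last holds). Time passes only in rows, so rows that do not move let the fingers close. It gives the time, the measured TCP pose, the force, the opening and the grip force at its end, in the units of the state.
- telemetry.observe(): the state, without advancing time (a new reading comes with each control period).
- viewer.read_camera(name): name is "scene" or "top"; returns a dict with "img" (420x560x3 uint8, red, green, blue), "K" (3x3 intrinsics, pixels), "extrinsics" (4x4, takes a point from camera to world coordinates). Camera axes: x right, y down, z forward; pixel columns grow to the right and rows downward; lengths in m; the calibration is good to about 2 mm. A picture is of the moment at which its call begins. There is no depth.
- job.close_job(): hands the job in; it is judged then, once.
The state is a dict: "time_s": time; "joint_pos": joint angles; "qvel": joint speeds; "tau": joint torques, N m; "tool_pos": TCP position; "orientation": TCP orientation; "ft_force": force on the tool from outside, world axes, zero at the start; "wrist_torque": the same for the moment, N m; "gripper_width": finger opening in m; "finger_force": force on a finger pad.
Only numpy, scipy, OpenCV 4.12 (cv2) and the standard library are available. Lean on these libraries where they do the work, as an engineer would, in place of code of your own. Each camera call takes 0.05 s, during which the arm holds its last target. There are 200 camera calls.

### The job

Walk the heavy die block round on the marking-out plate by pushing at its corners with the fingertips until one of its long sides sits flat against the angle plate's working face, with the block wholly in front of that face and not sticking out past either end. The block must only be slid, never lifted or tipped, and the angle plate must not be shoved out of its place nor the other tools disturbed.

Things in the scene. Friction and masses are not known exactly. Their poses are not given: they have to be found in the camera images.
- plate: cast-iron marking-out plate on the bench, 450 (its x, away from the robot) x 600 (its y) mm, top surface flat and 70 mm above the bench. Origin: centre of its underside, on the bench; z up. It is far too heavy to move.
- angle_plate: dark cast-iron angle plate (the fence) standing loose on the plate's top, 4.5 kg: upright wall 200 mm long (its y), 60 high, 20 thick, with flange and webs behind it to x = 90 mm. The flat working face is the plane x = 0 of its frame and looks along its -x, towards the robot's side. Origin: middle of the foot of that face. It slides if pushed with more than about 20 N.
- face_left (a point): foot of the angle plate's working face at its left end (its y = +100 mm)
- face_right (a point): foot of the angle plate's working face at its right end (its y = -100 mm)
- die_block: bright steel die block, 105 (its x) x 75 (its y) x 35 mm high, slot-shaped opening in the top; lies flat and loose on the plate in front of the angle plate, a short end roughly towards it. Long sides: its faces y = +37.5 and -37.5 mm, alike; either may go against the angle plate. Origin: centre of its underside. About 1.9 kg; sliding it takes roughly 8 to 15 N.
- v_block: bystander: steel V-block, 60 x 44 x 44 mm, its V groove along its x. Origin: centre of its underside; not to be disturbed.
- parallel: bystander: flat ground steel parallel bar lying down, 100 x 22 x 12 mm, long along its x. Origin: centre of its underside; not to be disturbed.
- surface_gauge: bystander: surface gauge (scribing block): iron base 75 x 60 x 26 mm with a thin upright pillar, about 200 mm tall in all, on the far left corner of the plate. Origin: centre of its underside; not to be disturbed.
- try_square: bystander: small engineer's square standing on its stock: stock 18 x 75 x 18 mm, thin blade rising to 118 mm, on the far right corner of the plate. Origin: centre of its underside; not to be disturbed.
- blue_jar: bystander: small glass jar with black cap, 52 mm across, 65 mm tall, on the bench to the left of the plate. Origin: centre of its underside; not to be disturbed.
- hammer: bystander: hammer with wooden handle lying on the bench to the right of the plate. Origin: centre of its underside (middle of the tool); not to be disturbed.
- punch_stand: bystander: small wooden stand with four upright punches, 110 x 30 x 77 mm, on the bench to the left of the plate. Origin: centre of its underside; not to be disturbed.
There are look-alikes about, which are no part of the job. Leave any red look-alike of the die_block alone.

How it is judged:
At the end, for the whole second after the job is handed in: A long side of the die block is parallel to the angle plate's working face within 0.03 rad and touches it (the block's centre at most 2.5 mm farther from the face than half its width); the block does not stick out more than 5 mm past either end of the face, lies flat on the plate and is at rest (angle between the x axis of die_block and the y axis of angle_plate, either way round below 0.03 rad and x of die_block in the frame of angle_plate between -0.04 and -0.034 m and y of die_block in the frame of angle_plate between -0.0525 and 0.0525 m and z of die_block in the frame of angle_plate between -0.003 and 0.003 m and angle between die_block's own z axis and vertical below 0.03 rad and linear speed of die_block below 0.01 m/s and angular speed of die_block below 0.05 rad/s).
It fails at once if the die block is lifted, carried or tipped (z of die_block in the frame of plate above 0.075 m or z of die_block in the frame of plate below 0.06 m or angle between die_block's own z axis and vertical above 0.1 rad).
It fails at once if the angle plate is shoved out of its place (an end of its face moved more than 12 mm) or tipped (distance of any of face_left, face_right from where it was at the start of the episode above 0.012 m or angle between angle_plate's own z axis and vertical above 0.1 rad).
It fails at once if another tool is disturbed (moved more than 15 mm or tipped) (distance of any of v_block, parallel, surface_gauge, try_square, blue_jar, hammer, punch_stand from where it was at the start of the episode above 0.015 m or angle between any of v_block, parallel, surface_gauge, try_square, blue_jar, punch_stand's own z axis and vertical above 0.3 rad).
It also fails if it takes over 72 s, if anything falls off the work surface, if the arm or the gripper's body presses on something with over 40 N, if the wrist force passes 120 N, or if a joint passes its speed limit or range.

## Working session

There is one attempt and no reset: what is moved stays moved. The work goes in short steps, Python scripts to look and compute and a tool call to move; the robot and the scene stay as the last step left them, time stands still between calls to the robot, and variables do not carry over. Pictures are saved under pics/ and viewed, at most 10 in all, crops included, and the job is handed in when it is done.

Besides the shell and the picture viewer there is one more tool, called by a JSON object that holds its "name" and its "arguments". jog_arm: Moves the arm, as the interface text tells. Its arguments: {"type":"object","properties":{"plan":{"type":"array","items":{"type":"array","items":{"type":"number"}}},"force":{"type":"number"}},"required":["plan"]}

```bash
mkdir -p pics; cat > h.py <<'E'
import numpy as np, cv2
from plant import telemetry, viewer, job
def snap(n,f):
    c=viewer.read_camera(n); cv2.imwrite(f'pics/{f}.png',c['img'][:,:,::-1]); np.savez(f'pics/{f}.npz',K=c['K'],E=c['extrinsics'],img=c['img']); return c
def w(c,uv,z):
    K=c['K'];E=c['E'] if 'E' in c else c['extrinsics']
    uv=np.atleast_2d(uv).astype(float); d=np.c_[uv,np.ones(len(uv))]@np.linalg.inv(K).T@E[:3,:3].T
    o=E[:3,3]; return o+d*((z-o[2])/d[:,2])[:,None]
def p(c,X):
    K=c['K'];E=c['E'] if 'E' in c else c['extrinsics']
    q=(np.atleast_2d(X)-E[:3,3])@E[:3,:3]@K.T; return q[:,:2]/q[:,2:]
E
python3 - <<'E'
from h import *
for n in ('top','scene'):
    c=snap(n,n+'0'); print(n,c['K'].tolist(),c['extrinsics'].round(3).tolist())
    i=cv2.imread(f'pics/{n}0.png')
    if n=='top': cv2.imwrite('pics/top0b.png',cv2.resize(i,(800,600),interpolation=cv2.INTER_CUBIC))
print(telemetry.observe())
E
```

```text
top [[392.48534601435415, 0.0, 279.74833895961876], [0.0, 392.48534601435415, 209.0652196465905], [0.0, 0.0, 1.0]] [[0.029, -0.997, 0.068, 0.412], [-1.0, -0.028, 0.011, -0.003], [-0.009, -0.069, -0.998, 1.113], [0.0, 0.0, 0.0, 1.0]]
scene [[444.6956364641181, 0.0, 270.32209864404723], [0.0, 444.6956364641181, 203.14409886234282], [0.0, 0.0, 1.0]] [[0.799, 0.452, -0.398, 1.08], [0.602, -0.593, 0.535, -0.774], [0.005, -0.666, -0.746, 1.137], [0.0, 0.0, 0.0, 1.0]]
{'time_s': 0.1, 'joint_pos': array([-1.39857526e+00,  1.24449165e-01,  1.65153846e+00, -3.84837390e-06,
        1.36745034e+00, -8.25768010e-02]), 'qvel': array([-0.00081949, -0.00096118, -0.00328572, -0.00039238, -0.00071139,
       -0.00119323]), 'tau': array([ 3.22075175e-04, -4.18883264e+01, -3.61095214e+01,  7.77669135e-02,
        4.61325143e-02, -5.88126318e-05]), 'tool_pos': array([ 0.16372797, -0.62850127,  0.23850329]), 'orientation': array([[ 9.67714091e-01,  2.52050265e-01, -3.19946153e-04],
       [ 2.52050424e-01, -9.67712396e-01,  1.81736708e-03],
       [ 1.48451996e-04, -1.83933430e-03, -9.99998297e-01]]), 'ft_force': array([-0.48296559,  0.53361693,  0.18748779]), 'wrist_torque': array([0.02936549, 0.00587881, 0.03899792]), 'finger_force': 0.0, 'gripper_width': 0.09516467996781414}
```

View pics/top0b.png

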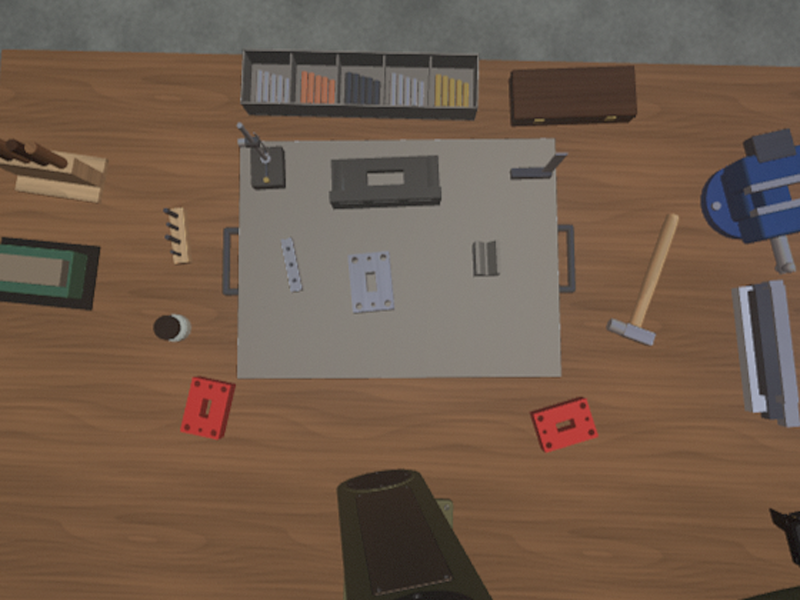

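View pics/scene0.png

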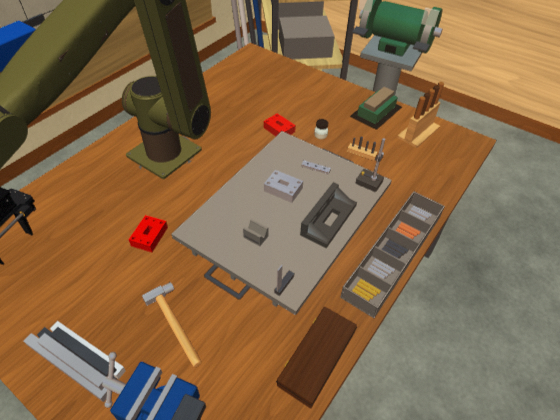

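The top picture (800 wide) shows the die block at about (371,282), the angle plate with its face foot at about row 207, columns 331–440, the parallel at (290,265) and the V-block at (485,258). Next I enlarge the middle for corner pixels.

```bash
python3 - <<'E'
import cv2
i=cv2.imread('pics/top0.png')[95:235,180:360]
cv2.imwrite('pics/c0.png',cv2.resize(i,None,fx=4.2,fy=4.2,interpolation=cv2.INTER_CUBIC))
E
```

```text
(no output)
```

View pics/c0.png

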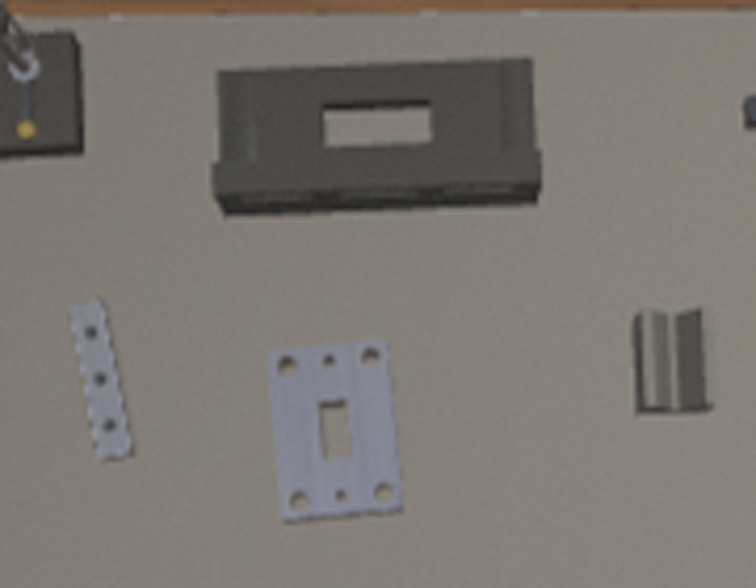

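```bash
python3 - <<'E'
from h import *
c=dict(np.load('pics/top0.npz'))
f=lambda l,z:w(c,np.array(l)/4.2+[180,95]-.4,z)[:,:2].round(4)
a=f([(224,214),(537,203)],.07);a2=f([(215,200),(540,188)],.13);d=f([(268,350),(386,341),(402,508),(283,520)],.105)
print('foot',a,'top',a2,np.linalg.norm(a[0]-a[1]),np.linalg.norm(a2[0]-a2[1]))
print('die',d,[np.linalg.norm(d[i]-d[i-1]).round(4) for i in range(4)],d.mean(0))
for q in (d[0]-d[3],d[1]-d[2],a[0]-a[1],a2[0]-a2[1]): print(np.arctan2(q[1],q[0]))
print('par',f([(70,304),(101,298),(132,454),(101,461)],.082));print('vb',f([(634,315),(704,310),(711,408),(638,412)],.114))
E
```

```text
foot [[ 0.6512  0.1395]
 [ 0.6638 -0.0611]] top [[ 0.6459  0.1371]
 [ 0.6585 -0.0593]] 0.20099532332867845 0.1968037601266805
die [[0.559  0.1044]
 [0.5666 0.0318]
 [0.4638 0.0189]
 [0.4544 0.0915]] [np.float64(0.1054), np.float64(0.073), np.float64(0.1036), np.float64(0.0732)] [0.51095 0.06165]
0.12270735569406838
0.12483386437727084
1.6335254837488
1.6348633127944754
par [[0.5882 0.2332]
 [0.5925 0.2137]
 [0.4941 0.19  ]
 [0.4892 0.2094]]
vb [[ 0.5854 -0.1195]
 [ 0.5896 -0.1621]
 [ 0.5296 -0.1674]
 [ 0.5259 -0.1231]]
```

{"name": "jog_arm", "arguments": {"plan": [[0,0.0174,0.0345,0,0,0,-0.0066],[0,0.0174,0.0345,0,0,0,-0.0066],[0,0.0174,0.0345,0,0,0,-0.0066],[0,0.0174,0.0345,0,0,0,-0.0066],[0,0.0174,0.0345,0,0,0,-0.0066],[0,0.0174,0.0345,0,0,0,-0.0066],[0,0.0174,0.0345,0,0,0,-0.0066],[0,0.0174,0.0345,0,0,0,-0.0066],[0,0.0174,0.0345,0,0,0,-0.0066],[0,0.0174,0.0345,0,0,0,-0.0066],[0,0.0174,0.0345,0,0,0,-0.0066],[0,0.0174,0.0345,0,0,0,-0.0066],[0,0.0174,0.0345,0,0,0,-0.0066],[0,0.0174,0.0345,0,0,0,-0.0066],[0,0.0174,0.0345,0,0,0,-0.0066],[0,0.0174,0.0345,0,0,0,-0.0066],[0,0.0174,0.0345,0,0,0,-0.0066],[0,0.0174,0.0345,0,0,0,-0.0066],[0,0.0174,0.0345,0,0,0,-0.0066],[0,0.0174,0.0345,0,0,0,-0.0066]]}}

```text
time_s: 2.1
tool_pos: [0.512, 0.0626, 0.2392]
orientation: [[0.992, 0.123, -0.001], [0.123, -0.992, -0.0], [-0.001, 0.0, -1.0]]
ft_force: [0.6, -0.4, 0.9]
gripper_width: 0.0949
finger_force: 0.0
```

{"name": "jog_arm", "arguments": {"plan": [[0,0,0,-0.02,0,0,0],[0,0,0,-0.02,0,0,0],[0,0,0,-0.02,0,0,0],[0,0,0,-0.02,0,0,0],[0,0,0,-0.015,0,0,0],[0,0,0,-0.01,0,0,0],[0,0,0,-0.01,0,0,0],[0,0,0,-0.01,0,0,0],[0,0,0,-0.01,0,0,0],[0,0,0,0,0,0,0]]}}

```text
time_s: 3.1
tool_pos: [0.5108, 0.0609, 0.1031]
orientation: [[0.992, 0.122, -0.003], [0.122, -0.992, -0.0], [-0.003, -0.0, -1.0]]
ft_force: [-0.1, -0.5, -0.7]
gripper_width: 0.095
finger_force: 0.0
```

No contact; the fingers straddle the block. Turn slowly.

{"name": "jog_arm", "arguments": {"plan": [[0,0,0,0,0,0,0.06],[0,0,0,0,0,0,0.06],[0,0,0,0,0,0,0.06],[0,0,0,0,0,0,0.06],[0,0,0,0,0,0,0.06],[0,0,0,0,0,0,0.06],[0,0,0,0,0,0,0.06],[0,0,0,0,0,0,0.06],[0,0,0,0,0,0,0.06],[0,0,0,0,0,0,0.06],[0,0,0,0,0,0,0.06],[0,0,0,0,0,0,0.06],[0,0,0,0,0,0,0.06],[0,0,0,0,0,0,0.06],[0,0,0,0,0,0,0.06],[0,0,0,0,0,0,0.06]]}}

```text
time_s: 4.7
tool_pos: [0.5124, 0.0611, 0.1055]
orientation: [[0.468, 0.884, 0.001], [0.884, -0.468, 0.001], [0.001, 0.001, -1.0]]
ft_force: [0.0, 0.4, 0.3]
gripper_width: 0.0955
finger_force: 2.6
```

```bash
python3 - <<'E'
from h import *
s=telemetry.observe();print(s['joint_pos'],s['wrist_torque'])
snap('scene','s1');i=cv2.imread('pics/s1.png')[120:260,180:400]
cv2.imwrite('pics/s1c.png',cv2.resize(i,None,fx=3,fy=3,interpolation=cv2.INTER_CUBIC))
E
```

```text
[ 1.43632073e-02 -4.90814760e-02  2.06521875e+00  6.90895779e-04
  1.12402939e+00  5.00720118e-01] [ 0.08437506 -0.00752873 -0.21348196]
```

View pics/s1c.png

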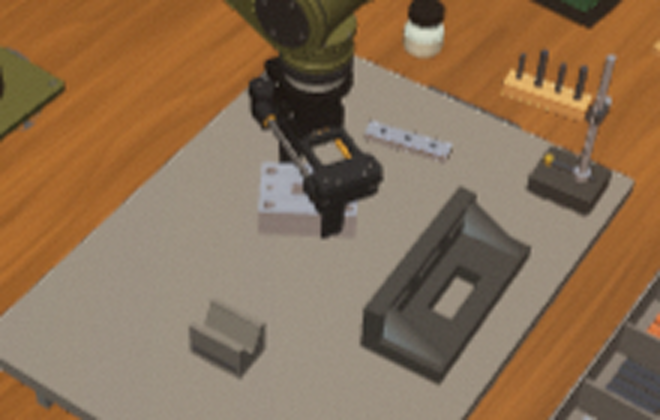

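The block is turning with the fingers (at about (305,195) in the crop), well clear of the others. Continue.

{"name": "jog_arm", "arguments": {"plan": [[0,0,0,0,0,0,0.06],[0,0,0,0,0,0,0.06],[0,0,0,0,0,0,0.06],[0,0,0,0,0,0,0.06],[0,0,0,0,0,0,0.06],[0,0,0,0,0,0,0.06],[0,0,0,0,0,0,0.06],[0,0,0,0,0,0,0.06],[0,0,0,0,0,0,0.06],[0,0,0,0,0,0,0.06],[0,0,0,0,0,0,0.06],[0,0,0,0,0,0,0.06],[0,0,0,0,0,0,0.06],[0,0,0,0,0,0,0.06],[0,0,0,0,0,0,0.06],[0,0,0,0,0,0,0.06],[0,0,0,0,0,0,0.04],[0,0,0,0,0,0,0]]}}

```text
time_s: 6.55
tool_pos: [0.5123, 0.061, 0.1054]
orientation: [[-0.489, 0.872, 0.001], [0.872, 0.489, -0.0], [-0.001, 0.001, -1.0]]
ft_force: [0.2, 0.1, 1.2]
gripper_width: 0.0952
finger_force: 0.7
```

{"name": "jog_arm", "arguments": {"plan": [[0,0,0,0,0,0,-0.1],[0,0,0,0.02,0,0,0],[0,0,0,0.03,0,0,0],[0,0,0,0.04,0,0,0],[0,-0.02,0,0,0,0,0.12],[0,-0.02,0,0,0,0,0.12],[0,-0.02,0,0,0,0,0.12],[0,-0.02,0,0,0,0,0.12],[0,-0.02,0,0,0,0,0.12],[0,-0.02,0,0,0,0,0.12],[0,-0.02,0,0,0,0,0.12],[0,-0.02,0,0,0,0,0.12],[0,0,0,0,0,0,0.12],[0,0,0,0,0,0,0.12],[0,0,0,0,0,0,0.03],[0,0,0,0,0,0,0]]}}

```text
time_s: 8.15
tool_pos: [0.3519, 0.061, 0.1948]
orientation: [[-0.998, -0.069, 0.0], [-0.069, 0.998, -0.0], [-0.0, -0.0, -1.0]]
ft_force: [0.5, -0.2, 0.3]
gripper_width: 0.0949
finger_force: 0.0
```

```bash
python3 - <<'E'
from h import *
snap('top','t2');i=cv2.imread('pics/t2.png')[95:235,180:360]
cv2.imwrite('pics/t2c.png',cv2.resize(i,None,fx=4.2,fy=4.2,interpolation=cv2.INTER_CUBIC))
E
```

```text
(no output)
```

View pics/t2c.png

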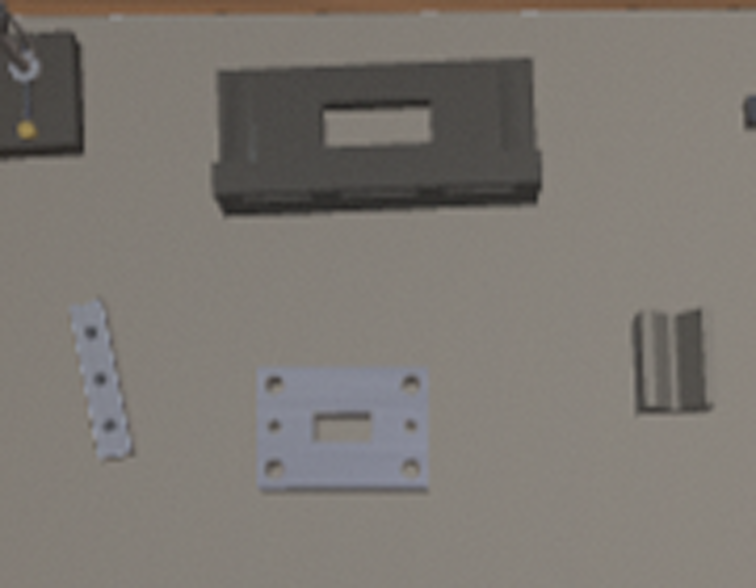

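Block now lies nearly parallel to the face, corners about (258,368)–(428,488) in the crop: centre ≈ (0.511, 0.057). Next I use both fingertips, 70 mm apart, as a two-point pusher from behind.

{"name": "jog_arm", "arguments": {"plan": [[0.26,0.03,-0.004,0,0,0,0],[0.26,0.03,-0.003,0,0,0,-0.004],[0.26,0.03,0,0,0,0,0],[0.26,0,0,-0.02,0,0,0],[0.26,0,0,-0.02,0,0,0],[0.26,0,0,-0.02,0,0,0],[0.26,0,0,-0.02,0,0,0],[0.26,0,0,-0.01,0,0,0],[0.26,0,0,0,0,0,0]]}}

```text
time_s: 9.1
tool_pos: [0.4407, 0.054, 0.103]
orientation: [[-0.998, -0.066, -0.004], [-0.066, 0.998, -0.0], [0.004, 0.0, -1.0]]
ft_force: [-0.8, 0.2, 0.1]
gripper_width: 0.0701
finger_force: 0.0
```

{"name": "jog_arm", "arguments": {"plan": [[0.26,0.008,0.0005,0,0,0,0],[0.26,0.008,0.0005,0,0,0,0],[0.26,0.008,0.0005,0,0,0,0],[0.26,0.008,0.0005,0,0,0,0],[0.26,0.008,0.0005,0,0,0,0],[0.26,0.008,0.0005,0,0,0,0],[0.26,0.008,0.0005,0,0,0,0],[0.26,0.008,0.0005,0,0,0,0],[0.26,0.008,0.0005,0,0,0,0],[0.26,0.008,0.0005,0,0,0,0]]}}

```text
time_s: 10.1
tool_pos: [0.5203, 0.059, 0.1053]
orientation: [[-0.998, -0.067, -0.007], [-0.067, 0.998, -0.0], [0.007, 0.0, -1.0]]
ft_force: [-11.7, -1.2, 8.6]
gripper_width: 0.0705
finger_force: 6.2
```

{"name": "jog_arm", "arguments": {"plan": [[0.26,0.005,0.0003,0,0,0,0],[0.26,0.005,0.0003,0,0,0,0],[0.26,0.005,0.0003,0,0,0,0],[0.26,0.005,0.0003,0,0,0,0],[0.26,0.005,0.0003,0,0,0,0],[0.26,0.005,0.0003,0,0,0,0],[0.26,0.005,0.0003,0,0,0,0],[0.26,0.003,0,0,0,0,0],[0.26,0,0,0,0,0,0]]}}

```text
time_s: 11.0
tool_pos: [0.5589, 0.0612, 0.1052]
orientation: [[-0.998, -0.067, -0.005], [-0.067, 0.998, -0.0], [0.005, 0.0, -1.0]]
ft_force: [-9.0, -0.1, 5.1]
gripper_width: 0.0705
finger_force: 4.4
```

{"name": "jog_arm", "arguments": {"plan": [[0.26,0.002,0,0,0,0,0],[0.26,0.002,0,0,0,0,0]]}}

```text
time_s: 11.2
tool_pos: [0.562, 0.0612, 0.1052]
orientation: [[-0.998, -0.067, -0.007], [-0.067, 0.998, -0.0], [0.007, 0.0, -1.0]]
ft_force: [-11.8, 0.0, 7.9]
gripper_width: 0.0707
finger_force: 5.9
```

{"name": "jog_arm", "arguments": {"plan": [[0.26,0.002,0,0,0,0,0]]}}

```text
time_s: 11.3
tool_pos: [0.564, 0.0613, 0.1053]
orientation: [[-0.998, -0.067, -0.007], [-0.067, 0.998, -0.0], [0.007, 0.0, -1.0]]
ft_force: [-12.2, -0.0, 7.8]
gripper_width: 0.0704
finger_force: 5.9
```

{"name": "jog_arm", "arguments": {"plan": [[0.26,0.0015,0,0,0,0,0],[0.26,0.0015,0,0,0,0,0]]}}

```text
time_s: 11.5
tool_pos: [0.567, 0.0613, 0.1052]
orientation: [[-0.998, -0.067, -0.007], [-0.067, 0.998, -0.0], [0.007, 0.0, -1.0]]
ft_force: [-12.1, 0.6, 8.8]
gripper_width: 0.0703
finger_force: 5.9
```

{"name": "jog_arm", "arguments": {"plan": [[0.26,0.0015,0,0,0,0,0]]}}

```text
time_s: 11.6
tool_pos: [0.5675, 0.0613, 0.1052]
orientation: [[-0.998, -0.067, -0.011], [-0.067, 0.998, -0.0], [0.011, 0.001, -1.0]]
ft_force: [-19.8, -1.0, 13.8]
gripper_width: 0.0706
finger_force: 9.6
```

```bash
python3 - <<'E'
from h import *
snap('scene','s3');i=cv2.imread('pics/s3.png')[140:260,220:400]
cv2.imwrite('pics/s3c.png',cv2.resize(i,None,fx=4.2,fy=4.2,interpolation=cv2.INTER_CUBIC))
E
```

```text
(no output)
```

View pics/s3c.png

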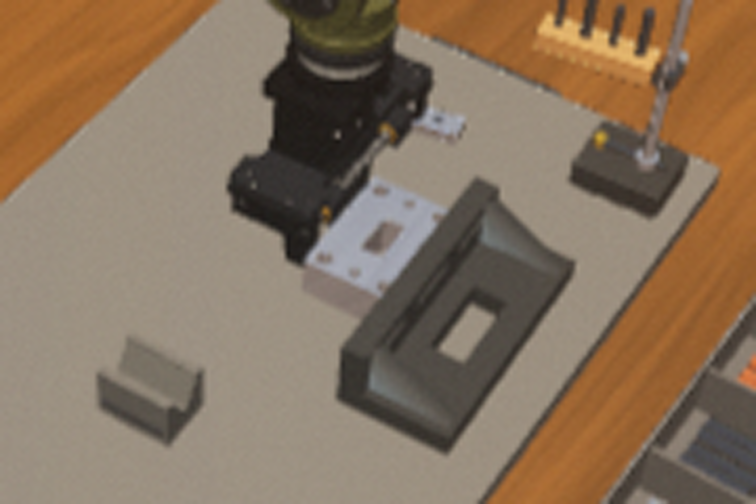

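The picture shows the block flush against the wall, well within its length; the push force has just jumped to 20 N, so contact is made. A few small presses more will square it up.

{"name": "jog_arm", "arguments": {"plan": [[0.26,0.001,0,0,0,0,0]]}}

```text
time_s: 11.75
tool_pos: [0.5675, 0.0613, 0.1052]
orientation: [[-0.998, -0.067, -0.013], [-0.067, 0.998, -0.0], [0.013, 0.001, -1.0]]
ft_force: [-21.8, 0.0, 15.7]
gripper_width: 0.0702
finger_force: 11.0
```

{"name": "jog_arm", "arguments": {"plan": [[0.26,0.001,0,0,0,0,0]]}}

```text
time_s: 11.85
tool_pos: [0.5676, 0.0613, 0.1052]
orientation: [[-0.998, -0.067, -0.016], [-0.067, 0.998, -0.0], [0.016, 0.001, -1.0]]
ft_force: [-25.6, -0.3, 19.2]
gripper_width: 0.0703
finger_force: 12.9
```

{"name": "jog_arm", "arguments": {"plan": [[0.26,0.001,0,0,0,0,0]]}}

```text
time_s: 11.95
tool_pos: [0.5676, 0.0613, 0.1053]
orientation: [[-0.998, -0.067, -0.019], [-0.067, 0.998, -0.0], [0.019, 0.001, -1.0]]
ft_force: [-28.8, -0.1, 21.4]
gripper_width: 0.0708
finger_force: 14.8
```

{"name": "jog_arm", "arguments": {"plan": [[0.26,0.001,0,0,0,0,0],[0.26,0,0,0,0,0,0]]}}

```text
time_s: 12.15
tool_pos: [0.5676, 0.0613, 0.1053]
orientation: [[-0.997, -0.067, -0.021], [-0.067, 0.998, -0.001], [0.021, 0.001, -1.0]]
ft_force: [-30.7, -0.4, 23.0]
gripper_width: 0.0699
finger_force: 15.5
```

{"name": "jog_arm", "arguments": {"plan": [[0.26,-0.003,0,0,0,0,0],[0.26,-0.01,0,0,0,0,0],[0.26,-0.02,0,0,0,0,0],[0.26,-0.02,0,0.03,0,0,0],[0.26,-0.04,0,0.04,0,0,0],[0.26,-0.04,0,0.02,0,0,0],[0.26,-0.04,0,0,0,0,0],[0.26,-0.02,0,0,0,0,0],[0.26,0,0,0,0,0,0]]}}

```text
time_s: 13.05
tool_pos: [0.3854, 0.0612, 0.191]
orientation: [[-0.998, -0.067, 0.004], [-0.067, 0.998, 0.0], [-0.004, -0.0, -1.0]]
ft_force: [-0.1, -0.3, -0.1]
gripper_width: 0.0703
finger_force: 0.0
```

```bash
python3 - <<'E'
from h import *
snap('top','t4');i=cv2.imread('pics/t4.png')[110:190,200:320]
cv2.imwrite('pics/t4c.png',cv2.resize(i,None,fx=6.5,fy=6.5,interpolation=cv2.INTER_CUBIC))
E
```

```text
(no output)
```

View pics/t4c.png

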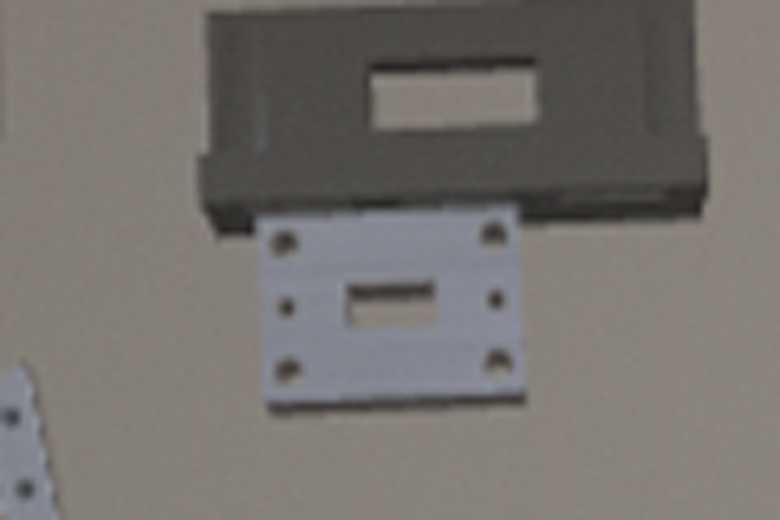

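The block sits flush: its hole rows slope −0.04 in the picture, the same as the face. It lies inside both ends ((257,215)–(520,207) against (218,236)–(700,217)), and the angle plate has not moved. I'm handing it in.

```bash
python3 -c "
from plant import job
print(job.close_job())"
```

```text
the job is handed in; nothing more can be done
None
```

The die block was turned about 90° and slid until a long side sat flush against the angle plate's face, inside both ends; in the last top picture the angle plate had not moved, no other tool was touched, and the job is handed in (no verdict came back).

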